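Pin the bangle bar in its stand

TASK

Lock the bangle bar in its stand like its other end already is: take the linchpin out of the pine stick block, hold it upright with its ring towards the bar's free end, feel for the cross hole near that end of the bar and push the pin down through it until its collar sits on the bar, then swing the ring down over the end of the bar until it lies against the pin's tip underneath, and let go. Do not force anything: nothing may press on the stand or its bar with more than about 30 N. Leave everything else on the shelf where it is.

Things in the scene. Friction and masses are not known exactly. Their poses are not given: they have to be found in the camera images.
- stand: Fixed bangle stand: pine base 90 x 300 x 18 mm, two pine cheeks (18 mm thick, 60 wide, top 110 mm high) with black bushings (outer faces at y = +-100 mm). Origin: centre of the base's underside; z up, y along the bar, its free end at -y. The square chrome bar, 20 x 20 mm, lies at x +-10, z 80 to 100 mm; it carries bangles and its +y end is already locked by a fitted linchpin.
- hole_zone (a point): Point fixed on the stand (its axes as the stand's) at x 0, y -123, z 100 mm: on the bar's top, amid where the hole may be. The upright 10 mm through hole is on the bar's centre line, 14 mm from its free end. The bar has end play and its place is NOT measured: the hole's centre starts anywhere within 11 mm of here along y; find it by feel. Meeting the bar faster than 20 mm/s hits it too hard.
- bar_axis (a point): Point fixed on the stand, on the bar's axis between the cheeks, 90 mm above the shelf. The bar cannot turn or tip. Endwise it is tight (about 20 N of friction): a harder push slides it, towards -y only until the hole is at y -134 mm (fitted pin against its bushing), towards +y until the hole is lost in the bushing.
- block: The fixed pine stick block, 60 x 170 x 50 mm (x, y, z of its own frame; origin at the centre of its underside), with three upright blind holes of 10 mm, 42 mm deep, 55 mm apart along its y. The loose linchpin stands in one of them with its collar on the block's top, the hair sticks in the two others.
- pin_head (a point): Centre of the loose linchpin's head. z: up along the pin; the ring reaches out to -y; x: along its hinge. Steel head 14 mm in x, 10 in y, from 12 mm below to 11 above this point; below it a collar 16 mm in diameter, 3 thick, underside 15 mm below this point; then an 8 mm shank, 38 mm long, flat-ended. Hinge line 10 mm below this point. About 60 g. Home in the bar, this point is 115 mm up.
- ring_edge (a point): Middle of the ring's far edge, 35 mm from the hinge line. The ring is 3 mm round wire, 45 mm wide over all (in the pin's x) at 12 to 22 mm from the hinge, narrowing to 14 mm at its far edge. The bar's end and sides pass through it as it swings.
- ring (a joint): Angle of the ring in rad: 0 = level, out to the pin's -y; grows as it swings down; 1.413 = its stop, hanging against the pin's tip (under the bar, once the pin is home). Starts near level (-0.15 to 0.05). Stiff (0.06 N m: 3 N at 20 mm from the hinge); stays where it is left.
- stick_a: A wooden hair stick, 98 mm long, 9 mm in diameter with a 12 mm knob, standing 48 mm above the block's top; origin at its lower end. Leave it.
- stick_b: The other hair stick, just the same. Leave it.
- jar: Frosted glass jar with screw-top lid, 72 mm in diameter, 84 mm high; origin at the centre of its underside. Leave it.
- soap_case: Blue silicone travel soap case, 77 x 112 x 34 mm; origin at the centre of its underside. Leave it.
- brush: Wooden hair brush lying bristles up, 190 mm long, 60 mm wide, 32 mm high. Leave it.
- cream_tin: Flat round metal tin, 68 mm in diameter, 26 mm high; origin at the centre of its underside. Leave it.

How it is judged:
On the way:
1. the pin is through the bar's hole with its collar down on the bar (within 2.5 mm), upright (x of pin_head in the frame of stand between -0.004 and 0.004 m and y of pin_head in the frame of stand between -0.1375 and -0.104 m and z of pin_head in the frame of stand between 0.1125 and 0.1175 m and angle between pin_head's own z axis and vertical below 0.15 rad), for 0.2 s.
At the end, for the whole second after the job is handed in: The pin stands in the bar's hole, within 0.15 rad of upright, its collar no more than 2.5 mm above the bar; its ring has been swung down round the bar's end to within 0.11 rad of its stop (angle above 1.3 rad), so that the ring's far edge is below the bar; the ring is at rest (all of step 1 and value of joint ring above 1.3 rad and z of ring_edge in the frame of stand below 0.08 m and velocity of joint ring between -0.05 and 0.05 rad/s); the robot touches nothing.
It fails at once if something presses on the stand or its bar with more than 35 N (contact force between stand and anything else above 35 N).
It fails at once if a hair stick, the jar, the soap case, the brush or the tin is moved by more than 25 mm (distance of any of stick_a, stick_b, jar, soap_case, brush, cream_tin from where it was at the start of the episode above 0.025 m).
It also fails if it takes over 67 s, if anything falls off the work surface, if the arm or the gripper's body presses on something with over 40 N, if the wrist force passes 120 N, or if a joint passes its speed limit or range.

ROBOT

A 6-joint arm with a two-finger parallel gripper is mounted at the origin on the work surface. World frame = base frame: x ahead of the robot, y to its left, z up, the work surface at z = 0. Lengths are in m, angles in rad, forces in N, time in s.
With the tool pointing down it reaches from about 0.35 to 0.875 m from the base axis. Payload 4.2 kg.
Tool frame: the origin (TCP) lies on the centre line of the jaws, within the pads' length; the fingertips stand 22 mm ahead of it and the grasp point (between the pads) lies 3 mm ahead of it (manip.tip_extent is the x of the fingertips in the tool frame, in m); x points along the fingers, y is the direction in which the jaws open and shut, and the axes are right-handed (so a half turn about x gives the same grasp; the last joint's range is limited). The gripper opens to 85 mm and grips with 20 to 120 N. Pads are 22 mm wide; open, the fingers measure 114 mm over their backs; the gripper's body (76 mm by 85 mm) begins 54 mm behind the grasp point. The pads swing forward as they close: fully open they stand 13 mm farther back than shut.
Start: joints at [-1.04, 0.385, 0.008, 0, -1.194, -0.259], TCP at [0.168, -0.602, 0.253] pointing down, gripper open.
Joint ranges: [-3.14, 3.14], [-1.21, 2.06], [-1.07, 1.41], [-3.16, 2.05], [-2.99, -0.16], [-3.1, 3.1]. Speed limits (rad/s): [2.79, 2.79, 3.14, 3.14, 3.14, 3.14].

INTERFACE

Orientations are given as a 3x3 rotation matrix whose columns are the frame's x, y, z axes.
In Python, from cell import manip gives the robot as it stands.
- The arm moves only by the tool drive_tool, never from a script. Its argument "targets" is one flat list of numbers, 7 for each row, row after row: the shift along the world's x, y, z in mm, then the turn, a rotation vector about the world's x, y, z in rad, then the finger opening in mm, from 0 to 85.4. A call has 1 to 8 rows; each row shifts and turns the commanded pose from where the row before left it; what a row does not reach is not made up. A row lasts 1/12 s, in which the tool goes at most 41.7 mm and 7.16 degrees, less where a joint would pass 70% of its speed; a pose out of reach is approached as far as the arm can. A call is refused whole if a number of a shift passes 41.7 or a number of a turn 0.125, either way. A call with a gripper value outside its range is refused whole. The fingers move at their own pace and stop on an object; "newtons" is the grip in N (left out, the last holds). Time passes only in rows, so rows that do not move let the fingers close. It gives the time, the measured TCP pose, the force and the opening at its end, in the units of the state.
- manip.sense(): the state, without advancing time (a new reading comes with each control period).
- manip.capture(name): name is "scene" or "side" or "wrist"; returns a dict with "img" (384x512x3 uint8, red, green, blue), "range_z" (384x512 float32, m along the optical axis (not along the pixel's ray), 0 where there is no reading), "fx", "fy", "cx", "cy" (pixels), "extrinsics" (4x4, takes a point from world to camera coordinates); the wrist camera has in their place "T_tool_cam" (4x4, takes a point from camera to tool coordinates, whose origin is the TCP and whose axes are the tool frame's). Camera axes: x right, y down, z forward; pixel columns grow to the right and rows downward; lengths in m; the calibration is good to about 2 mm. A picture is of the moment at which its call begins: read the wrist's pose just before it.
- manip.finish_job(): hands the job in, once; it reports no verdict.
The state is a dict: "clock": time; "joint_pos": joint angles; "joint_vel": joint speeds; "joint_efforts": joint torques, N m; "eef_pos": TCP position; "eef_rot": TCP orientation; "force": force on the tool from outside, world axes, zero at the start; "torque": the same for the moment, N m; "grip_width": finger opening in m.
Only numpy, scipy, OpenCV 4.12 (cv2) and the standard library are available. Lean on these libraries where they do the work, as an engineer would, in place of code of your own. Each camera call takes 0.05 s, during which the arm holds its last target. There are 200 camera calls.

## Working session

There is one attempt and no reset: what is moved stays moved. The work goes in short steps, Python scripts to look and compute and a tool call to move; the robot and the scene stay as the last step left them, time stands still between calls to the robot, and variables do not carry over. Pictures are saved under pics/ and viewed, about 8 in all and at most 12, crops included, and the job is handed in when it is done.

Besides the shell and the picture viewer there is one more tool, called after ">>>" as name(argument=value, ...) on one line, values as JSON. drive_tool: Moves the arm, as the interface text tells. Its arguments: {"type":"object","properties":{"targets":{"type":"array","items":{"type":"number"}},"newtons":{"type":"number"}},"required":["targets"]}

```bash
mkdir -p pics; ls
python3 - <<'E'
from cell import manip
import cv2,numpy as np,pickle
s=manip.sense();print({k:np.round(v,3) for k,v in s.items()})
d={n:manip.capture(n) for n in("scene","side")}
pickle.dump(d,open("c0.pkl","wb"))
for n in d: cv2.imwrite(f"pics/{n}0.png",cv2.resize(d[n]["img"][:,:,::-1],(800,600)))
E
```

```text
pics
{'clock': np.float64(0.0), 'joint_pos': array([-1.040e+00,  3.860e-01,  7.000e-03, -1.000e-03, -1.194e+00,
       -2.590e-01]), 'joint_vel': array([-0.001, -0.002,  0.   , -0.001,  0.001, -0.001]), 'joint_efforts': array([ 0.0000e+00, -3.9229e+01,  1.8841e+01,  4.1860e+00, -5.0000e-03,
       -0.0000e+00]), 'eef_pos': array([ 0.168, -0.602,  0.252]), 'eef_rot': array([[-0.001, -0.268,  0.963],
       [ 0.002,  0.963,  0.268],
       [-1.   ,  0.002, -0.   ]]), 'force': array([ 0.044, -0.1  ,  0.176]), 'torque': array([0.039, 0.02 , 0.055]), 'grip_width': np.float64(0.085)}
```

View pics/scene0.png

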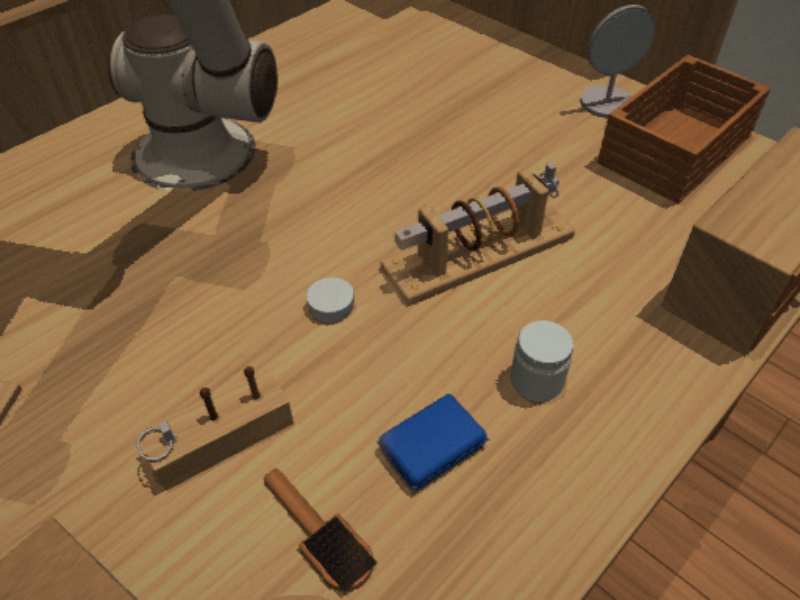

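View pics/side0.png

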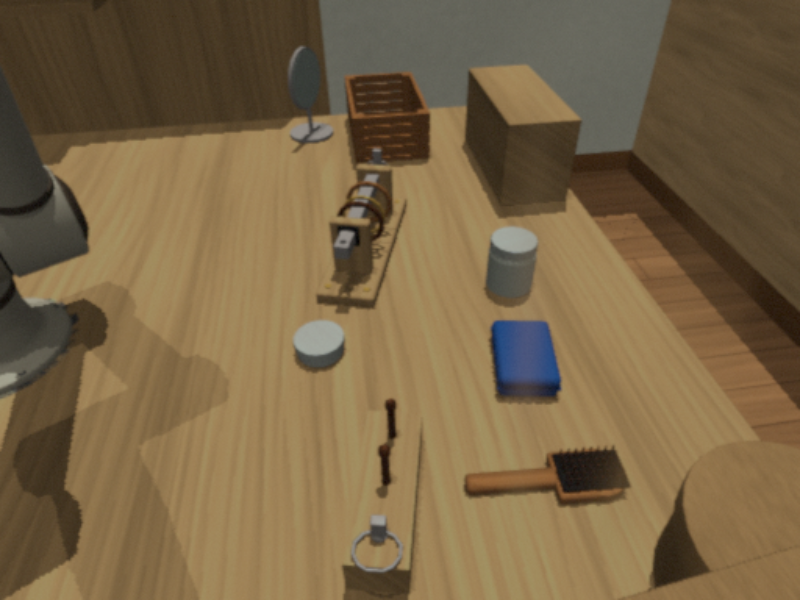

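The scene shows the pin head at (166,432) with its ring towards (150,443), stick knobs at (205,392) and (249,371), the bar hole at about (406,233), and the fitted pin at (550,172). In the side view the pin head is at (378,527), and the bar's free end and hole are at about (345,240).

```bash
cat > h.py <<'E'
import numpy as np,cv2
def ray(d,u,v,T=None):
    """pixel -> origin, direction in world. T: camera->world"""
    if T is None: T=np.linalg.inv(d["extrinsics"])
    r=T[:3,:3]@np.array([(u-d["cx"])/d["fx"],(v-d["cy"])/d["fy"],1]); return T[:3,3],r
def onz(d,u,v,z,T=None):
    o,r=ray(d,u,v,T); return o+r*(z-o[2])/r[2]
def bydepth(d,u,v,T=None):
    o,r=ray(d,u,v,T); return o+r*d["range_z"][int(round(v)),int(round(u))]
def wristT(d,s):
    T=np.eye(4);T[:3,:3]=s["eef_rot"];T[:3,3]=s["eef_pos"];return T@d["T_tool_cam"]
E
python3 - <<'E'
import pickle
from h import *
d=pickle.load(open("c0.pkl","rb"));k=1/1.5625
P={"scene":[("head",166,428,.076),("headside",167,435,.065),("ringfar",139,447,.058),("knobnear",205,391,.098),("knobfar",249,370,.098),("hole",406,233,.1),("fitted",551,167,.126),("bar_endL",396,235,.1),("bar_endR",403,247,.1),("cheekfar",530,177,.11),("cheeknear",433,212,.11)],
"side":[("head",379,519,.076),("headside",378,531,.065),("ringfar",376,571,.058),("knobnear",385,450,.098),("knobfar",391,404,.098),("hole",345,240,.1),("fitted",377,152,.126)]}
for n in P:
  for a,u,v,z in P[n]: print(n,a,onz(d[n],u*k,v*k,z).round(3),bydepth(d[n],u*k,v*k).round(3))
c={n:np.linalg.inv(d[n]["extrinsics"])[:3,3].round(2) for n in d};print(c)
big=[]
for n,(x0,y0) in {"scene":(235,95),"side":(190,80)}.items():
  big.append(cv2.resize(d[n]["img"][y0:y0+100,x0:x0+130,::-1],(390,300),interpolation=cv2.INTER_CUBIC))
for n,(x0,y0) in {"scene":(80,225),"side":(190,290)}.items():
  big.append(cv2.resize(d[n]["img"][y0:y0+90,x0:x0+130,::-1],(390,270),interpolation=cv2.INTER_CUBIC))
cv2.imwrite("pics/crop0.png",np.vstack([np.hstack(big[:2]),np.hstack(big[2:])]))
E
```

```text
scene head [ 0.505 -0.373  0.076] [ 0.505 -0.373  0.076]
scene headside [ 0.506 -0.376  0.065] [ 0.509 -0.377  0.069]
scene ringfar [ 0.491 -0.406  0.058] [ 0.452 -0.399  0.002]
scene knobnear [ 0.511 -0.318  0.098] [ 0.517 -0.321  0.106]
scene knobfar [ 0.524 -0.265  0.098] [ 0.53  -0.268  0.107]
scene hole [0.497 0.031 0.1  ] [0.493 0.035 0.094]
scene fitted [0.573 0.26  0.126] [0.574 0.258 0.127]
scene bar_endL [0.49  0.018 0.1  ] [0.488 0.021 0.097]
scene bar_endR [0.514 0.008 0.1  ] [0.503 0.019 0.085]
scene cheekfar [0.555 0.237 0.11 ] [0.556 0.235 0.112]
scene cheeknear [0.503 0.081 0.11 ] [0.504 0.079 0.112]
side head [ 0.5   -0.374  0.076] [ 0.5   -0.374  0.075]
side headside [ 0.498 -0.379  0.065] [ 0.498 -0.378  0.063]
side ringfar [ 0.492 -0.411  0.058] [ 0.492 -0.41   0.056]
side knobnear [ 0.512 -0.319  0.098] [ 0.512 -0.324  0.106]
side knobfar [ 0.525 -0.266  0.098] [ 0.524 -0.27   0.104]
side hole [0.497 0.033 0.1  ] [0.497 0.034 0.099]
side fitted [0.568 0.25  0.126] [0.568 0.256 0.123]
{'scene': array([ 1.  , -0.5 ,  0.79]), 'side': array([ 0.49, -0.63,  0.54])}
```

View pics/crop0.png

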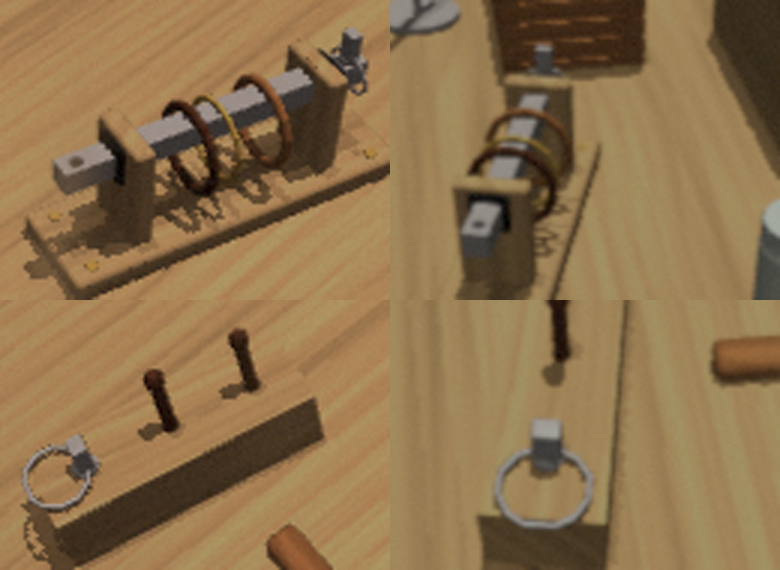

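The crops show the bar hole clearly in both views and the ring pointing roughly along the block's -y. The pin is at about (0.502,-0.374) and the hole at about (0.497,0.032). I'll move over the pin with the jaws across its x axis.

>>> drive_tool(targets=[33,23,-5,0,0,0.107,85,33,23,-5,0,0,0.107,85,33,23,-5,0,0,0.107,85,33,23,-5,0,0,0.107,85,33,23,-5,0,0,0.107,60,33,23,-5,0,0,0.107,50,33,23,-5,0,0,0.107,40,33,23,-5,0,0,0.107,40])

```text
clock: 0.77
eef_pos: [0.4329, -0.4164, 0.2127]
eef_rot: [[-0.001, -0.906, 0.424], [0.001, 0.424, 0.906], [-1.0, 0.001, 0.0]]
force: [-0.3, -0.2, -0.3]
grip_width: 0.0405
```

>>> drive_tool(targets=[33,22,-5,0,0,0.107,40,33,22,-5,0,0,0.107,40,0,0,0,0,0,0,40,0,0,0,0,0,0,40])

```text
clock: 1.1
eef_pos: [0.4992, -0.3722, 0.2019]
eef_rot: [[-0.002, -0.975, 0.224], [0.001, 0.224, 0.975], [-1.0, 0.002, 0.001]]
force: [-0.3, -0.0, 0.3]
grip_width: 0.0403
```

Run:
```python
from cell import manip
import pickle
from h import *
s=manip.sense();d=manip.capture("wrist");pickle.dump((s,d),open("w1.pkl","wb"))
print(s["clock"],s["eef_pos"].round(4),s["eef_rot"].round(3),s["joint_pos"].round(2),s["grip_width"],s["force"],manip.tip_extent)
print(d["T_tool_cam"].round(3),d["fx"],d["cx"],d["cy"])
cv2.imwrite("pics/w1.png",cv2.resize(d["img"][:,:,::-1],(800,600)))
```

```text
1.1 [ 0.4992 -0.3722  0.2019] [[-0.002 -0.975  0.224]
 [ 0.001  0.224  0.975]
 [-1.     0.002  0.001]] [-0.38  0.42 -0.07 -0.   -1.08  0.16] 0.04025828439275575 [-0.25915028 -0.00819334  0.33088414] 0.022
[[ 0.    -0.263  0.965 -0.121]
 [ 1.    -0.001 -0.001 -0.   ]
 [ 0.001  0.965  0.263 -0.067]
 [ 0.     0.     0.     1.   ]] 272.53307723288873 253.74664914949054 192.70540010505192
```

View pics/w1.png

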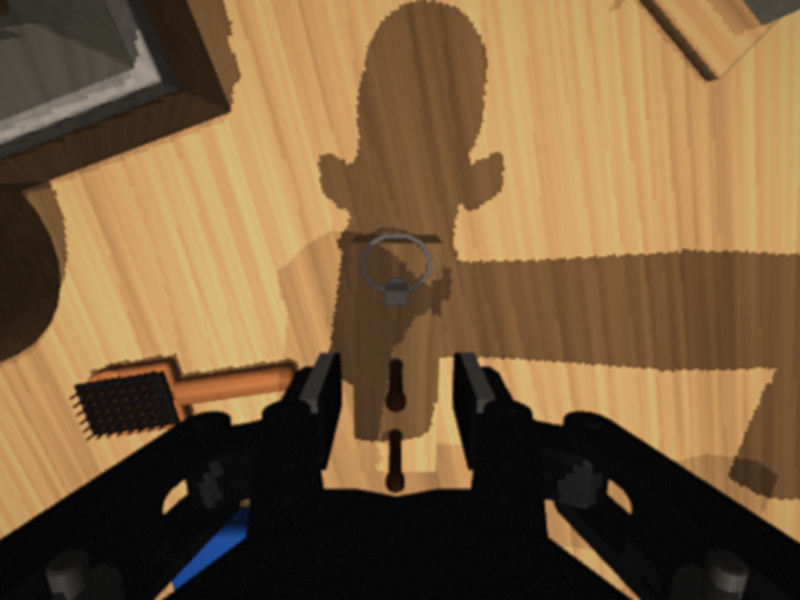

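The wrist view shows the ring centred at (396,263), the head at (396,292), and the block and ring aligned with the jaws to about 1°.

Run:
```python
import pickle
from h import *
s,d=pickle.load(open("w1.pkl","rb"));T=wristT(d,s);k=1/1.5625
print("cam",T[:3,3].round(3))
for a,u,v,z in [("top",396,298,.076),("mid",396,292,.076),("ringL",361,263,.056),("ringR",432,263,.056),("ringfar",396,236,.056),("knob1",396,402,.1),("knob2",395,480,.1),("blkL",350,239,.05),("blkR",443,241,.05)]:
  print(a,onz(d,u*k,v*k,z,T).round(4),bydepth(d,u*k,v*k,T).round(4))
# head top points by depth
o=[]
for v in range(170,205):
  for u in range(235,272):
    p=bydepth(d,u,v,T)
    if .071<p[2]<.082:o.append(p)
o=np.array(o);print(len(o),o.min(0).round(4),o.max(0).round(4),o.mean(0).round(4),np.median(o,0).round(4))
yb=np.array([.224,.975]);xb=np.array([.975,-.224])
for ax in(xb,yb):
  t=o[:,:2]@ax;print((t.min().round(4),t.max().round(4)), (s["eef_pos"][:2]@ax).round(4))
```

```text
cam [ 0.485 -0.438  0.323]
top [ 0.4993 -0.374   0.076 ] [ 0.4993 -0.374   0.0761]
mid [ 0.4984 -0.3776  0.076 ] [ 0.4984 -0.3778  0.0768]
ringL [ 0.5169 -0.3962  0.056 ] [ 0.5167 -0.3965  0.0573]
ringR [ 0.473  -0.3861  0.056 ] [ 0.4728 -0.3851  0.0511]
ringfar [ 0.4914 -0.4079  0.056 ] [ 0.4914 -0.4081  0.0583]
knob1 [ 0.5119 -0.3193  0.1   ] [ 0.5112 -0.3224  0.1057]
knob2 [ 0.5245 -0.2678  0.1   ] [ 0.5236 -0.2715  0.1049]
blkL [ 0.5206 -0.4119  0.05  ] [ 0.5272 -0.4072  0.0006]
blkR [ 0.463  -0.3973  0.05  ] [ 0.4591 -0.3901  0.0015]
168 [ 0.4921 -0.3806  0.0711] [ 0.5068 -0.3689  0.0785] [ 0.4994 -0.3751  0.0761] [ 0.4994 -0.3752  0.0764]
(np.float64(0.5644), np.float64(0.5776)) 0.5701
(np.float64(-0.2584), np.float64(-0.2483)) -0.2511
```

>>> drive_tool(targets=[1,-2,-25,0,0,0,40,0,0,-25,0,0,0,40,0,0,-25,0,0,0,40,0,0,-20,0,0,0,40,0,0,-15,0,0,0,40,0,0,-9,0,0,0,40,0,0,0,0,0,0,30,0,0,0,0,0,0,8], newtons=70)

```text
clock: 1.82
eef_pos: [0.4984, -0.3768, 0.0846]
eef_rot: [[-0.0, -0.974, 0.228], [-0.0, 0.228, 0.974], [-1.0, 0.0, -0.0]]
force: [0.5, 0.0, 0.3]
grip_width: 0.0193
```

>>> drive_tool(targets=[0,0,0,0,0,0,8,0,0,0,0,0,0,8,0,0,0,0,0,0,8,0,0,0,0,0,0,8])

```text
clock: 2.15
eef_pos: [0.4993, -0.3763, 0.0854]
eef_rot: [[0.002, -0.974, 0.227], [-0.001, 0.227, 0.974], [-1.0, -0.002, -0.001]]
force: [0.7, -0.3, 1.9]
grip_width: 0.0114
```

>>> drive_tool(targets=[0,0,0,0,0,0,8,0,0,0,0,0,0,8,0,0,0,0,0,0,8])

```text
clock: 2.4
eef_pos: [0.4993, -0.3763, 0.0854]
eef_rot: [[0.001, -0.974, 0.227], [-0.001, 0.227, 0.974], [-1.0, -0.001, -0.001]]
force: [-1.2, 0.3, 4.9]
grip_width: 0.0115
```

Run:
```python
from cell import manip
import pickle
from h import *
s=manip.sense();d=manip.capture("wrist");e=manip.capture("side");pickle.dump((s,d,e),open("w2.pkl","wb"))
a=d["img"][150:384,130:380,::-1];b=e["img"][230:384,180:330,::-1]
cv2.imwrite("pics/w2.png",np.hstack([cv2.resize(a,(400,400)),cv2.resize(b,(390,400),interpolation=cv2.INTER_CUBIC)]))
```

```text
(no output)
```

View pics/w2.png

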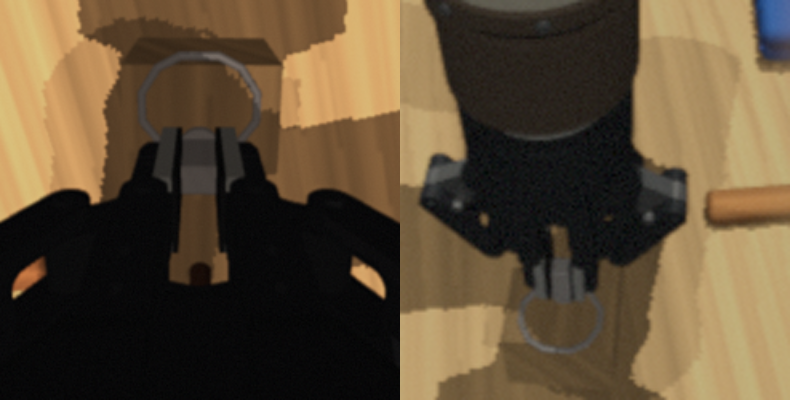

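The head is held between both pads with the ring level. I'll lift it straight out.

>>> drive_tool(targets=[0,0,6,0,0,0,8,0,0,12,0,0,0,8,0,0,16,0,0,0,8,0,0,20,0,0,0,8,0,0,20,0,0,0,8,0,0,20,0,0,0,8,0,0,15,0,0,0,8,0,0,11,0,0,0,8])

```text
clock: 3.17
eef_pos: [0.4991, -0.3761, 0.2067]
eef_rot: [[0.002, -0.974, 0.227], [-0.001, 0.227, 0.974], [-1.0, -0.002, -0.0]]
force: [0.0, 0.1, -0.5]
grip_width: 0.0113
```

Run:
```python
from cell import manip
import pickle
from h import *
s=manip.sense();e=manip.capture("side");f=manip.capture("scene");pickle.dump((s,e,f),open("w3.pkl","wb"))
print(s["eef_pos"],s["force"],s["grip_width"])
def px(d,p):
  c=d["extrinsics"]@np.append(p,1);return int(c[0]/c[2]*d["fx"]+d["cx"]),int(c[1]/c[2]*d["fy"]+d["cy"])
o=[]
for d in(e,f):
  u,v=px(d,s["eef_pos"]-[0,0,.03]);print(u,v)
  o.append(cv2.resize(d["img"][max(v-50,0):v+50,u-50:u+50,::-1],(400,400),interpolation=cv2.INTER_CUBIC))
cv2.imwrite("pics/w3.png",np.hstack(o))
```

```text
[ 0.49907762 -0.3760769   0.20668859] [ 0.02452055  0.07193457 -0.45762382] 0.011344849432675075
238 290
87 239
```

View pics/w3.png

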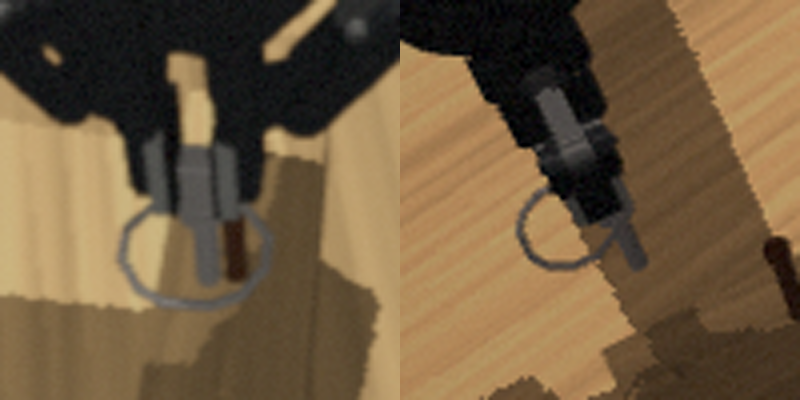

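The pin is out and held upright, with the ring level. Next I'll fit the bar axis and the hole from the first images.

Run:
```python
import pickle
from h import *
d=pickle.load(open("c0.pkl","rb"))
for n,(u0,v0),box in (("scene",(260,148.7),(245,355,100,165)),("side",(219.3,155),(205,260,95,175))):
  D=d[n];pts=[];px=[]
  for v in range(box[2],box[3]):
    for u in range(box[0],box[1]):
      p=bydepth(D,u,v); c=D["img"][v,u].astype(int)
      if abs(p[2]-.1)<.005 and .45<p[0]<.62 and 0<p[1]<.3 and c.max()-c.min()<30: pts.append(p);px.append(c)
  pts=np.array(pts);g=np.array(px).mean(1)
  vx,vy,x0,y0=cv2.fitLine(pts[:,:2].astype(np.float32),cv2.DIST_HUBER,0,.01,.01).ravel()
  if vy<0:vx,vy=-vx,-vy
  q=pts[:,:2]-[x0,y0];lat=q@[vy,-vx];al=q@[vx,vy]
  e=al.min()
  print(n,len(pts),"z",np.median(pts[:,2]).round(4),"dir deg from y",np.degrees(np.arctan2(vx,vy)).round(2),"lat",np.percentile(lat,[2,98]).round(4),"x at y=.032",(x0+vx/vy*(.032-y0)).round(4),"end",(np.array([x0,y0])+np.percentile(al,.3)*np.array([vx,vy])).round(4))
  g=D["img"].mean(2);r=6
  w=g[int(v0)-r:int(v0)+r+1,int(u0)-r:int(u0)+r+1]
  print(w.astype(int))
  for v in np.arange(-2,3): pass
  h=[onz(D,u,v,.1) for u,v in [(u0,v0)]];print("hole",np.round(h,4))
```

```text
scene 605 z 0.1004 dir deg from y 17.58 lat [-0.0168  0.0114] x at y=.032 0.499 end [0.4946 0.018 ]
[[131 132 131 133 132 133 131 130 129 129 129 129 132]
 [129 128 130 132 133 130 127 131 129 130 135 137 142]
 [130 131 132 132 131 131 130 130 135 139 142 143 142]
 [132 131 130 132 131 135 136 141 142 139 139 142 143]
 [131 130 134 139 141 139 140 141 140 141 142 142 143]
 [136 141 142 140 130 107  99 108 129 141 141 141 143]
 [145 143 140 131 101  79  76  79  95 136 142 140 142]
 [141 140 141 134  95  74  71  70  89 141 139 139 138]
 [111 143 141 140 125  89  91 108 140 140 135  99  71]
 [ 79 113 141 141 138 136 138 134 106 104  74  67  63]
 [ 71  87 142 139 138 120 107  75  72  70  66  66  61]
 [ 70  78  90 106  90  77  76  72  71  69  71  64  63]
 [ 73  74  77  79  75  73  76  73  72  68  66  66  62]]
hole [[0.4967 0.0321 0.1   ]]
side 388 z 0.099 dir deg from y 17.98 lat [-0.0145  0.0146] x at y=.032 0.4938 end [0.4891 0.0176]
[[ 60  54  51  51 106 137 142 142 141 139 139 136 129]
 [ 58  56  55  72 115 138 142 141 139 141 142 140 126]
 [ 59  60  67  98 128 140 140 139 142 141 140 135 112]
 [ 56  57  83 119 136 138 136 135 139 140 140 126  88]
 [ 58  70 105 130 129 121 115 117 128 137 136 111  69]
 [ 63  79 120 132 115  86  74  81 109 130 122  92  52]
 [ 72 105 132 135 114  89  82  91 112 129 113  68  49]
 [ 88 119 136 140 131 125 120 127 137 133 104  56  46]
 [ 96 118 128 128 130 130 131 133 133 121  90  54  46]
 [ 78  80  85  84  93 100 107 112 112  96  67  51  46]
 [ 76  62  64  61  67  67  67  68  67  60  46  46  49]
 [ 77  62  64  61  62  62  60  64  62  54  50  44  50]
 [ 81  62  59  59  61  62  61  62  58  58  51  50  54]]
hole [[0.4939 0.0284 0.1   ]]
```

>>> drive_tool(targets=[0,15,0,0,0,-0.01,8,0,30,0,0,0,-0.01,8,0,35,0,0,0,-0.01,8,0,38,0,0,0,-0.01,8,0,38,0,0,0,-0.01,8,-1,38,0,0,0,-0.01,8,-1,38,0,0,0,-0.01,8,-1,38,0,0,0,-0.012,8])

```text
clock: 3.93
eef_pos: [0.4946, -0.1043, 0.2031]
eef_rot: [[-0.003, -0.952, 0.307], [0.0, 0.307, 0.952], [-1.0, 0.003, -0.001]]
force: [1.5, 1.0, -0.7]
grip_width: 0.0116
```

>>> drive_tool(targets=[-1,38,0,0,0,0,8,0,38,-2,0,0,0,8,0,30,-3,0,0,0,8,0,20,-4,0,0,0,8,0,11,-4,0,0,0,8,0,0,0,0,0,0,8,0,0,0,0,0,0,8])

```text
clock: 4.52
eef_pos: [0.4942, 0.0308, 0.1904]
eef_rot: [[-0.002, -0.952, 0.305], [-0.001, 0.305, 0.952], [-1.0, 0.002, -0.001]]
force: [0.9, -0.6, -0.6]
grip_width: 0.0115
```

Run:
```python
from cell import manip
import pickle
from h import *
s=manip.sense();d=manip.capture("wrist");pickle.dump((s,d),open("w4.pkl","wb"))
print(s["clock"],s["eef_pos"].round(4),s["eef_rot"].round(3),s["grip_width"],s["force"],s["torque"])
cv2.imwrite("pics/w4.png",cv2.resize(d["img"][110:290,140:380,::-1],(800,600),interpolation=cv2.INTER_CUBIC))
```

```text
4.5167 [0.4942 0.0308 0.1904] [[-0.002 -0.952  0.305]
 [-0.001  0.305  0.952]
 [-1.     0.002 -0.001]] 0.011506400292724374 [ 0.92480115 -0.61580778 -0.5842319 ] [ 0.01171924 -0.07397158  0.05670824]
```

View pics/w4.png

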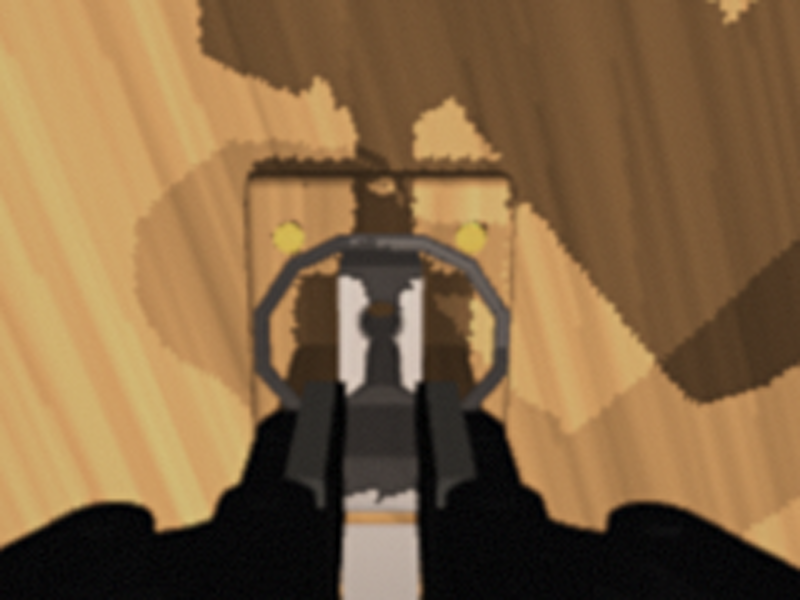

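The wrist view shows the pin centred across the bar, whose edges are at 338 and 424. The hole is at about (380,320), partly behind the pin tip.

Run:
```python
import pickle
from h import *
s,d=pickle.load(open("w4.pkl","rb"));T=wristT(d,s);k=.3
f=lambda u,v,z:onz(d,140+u*k,110+v*k,z,T)
R=s["eef_rot"]
def st(p): q=p-s["eef_pos"];return np.round([-(q@R[:,1]),q@R[:,2],p[2]],4)  # stand-like axes relative to TCP
for a,u,v,z in [("hole top edge",380,300,.1),("hole L",360,318,.1),("hole R",400,318,.1),("holeC",380,321,.1),("barL",338,300,.1),("barR",424,300,.1),("barend",381,275,.1),("shank",383,360,.14),("head",380,440,.181),("baseL",250,175,.018),("baseR",512,175,.018),("screw",289,237,.018),("screw",471,237,.018)]:
  print(a,st(f(u,v,z)))
def px(p): c=np.linalg.inv(T)@np.append(p,1);return ((c[0]/c[2]*d["fx"]+d["cx"]-140)/k).round(),((c[1]/c[2]*d["fy"]+d["cy"]-110)/k).round()
for z in(.0734,.0354,.0204,.0094):print("pin at TCP-",z,px(s["eef_pos"]-[0,0,z]))
g=d["img"].mean(2)[196:222,244:266].astype(int);print(g)
```

```text
hole top edge [ 0.0003 -0.0034  0.1   ]
hole L [0.0052 0.0012 0.1   ]
hole R [-0.0046  0.0012  0.1   ]
holeC [0.0003 0.002  0.1   ]
barL [ 0.0105 -0.0034  0.1   ]
barR [-0.0104 -0.0034  0.1   ]
barend [ 0.0001 -0.0097  0.1   ]
shank [-0.0002 -0.0029  0.14  ]
head [ 0.0004 -0.0049  0.181 ]
baseL [ 0.0425 -0.0212  0.018 ]
baseR [-0.0427 -0.021   0.018 ]
screw [ 0.0304 -0.0005  0.018 ]
screw [-0.0298 -0.0004  0.018 ]
pin at TCP- 0.0734 (np.float64(381.0), np.float64(337.0))
pin at TCP- 0.0354 (np.float64(382.0), np.float64(403.0))
pin at TCP- 0.0204 (np.float64(382.0), np.float64(438.0))
pin at TCP- 0.0094 (np.float64(382.0), np.float64(468.0))
[[200 199 199 198 176 114  68  64  64  66  65  67  65  65  63  59  64  84
   93 117 176 195]
 [200 198 196 200 190 127  71  60  64  66  65  65  67  65  61  65 105 157
  174 178 194 192]
 [199 197 197 199 191 140  82  60  64  64  65  64  65  63  59  86 156 196
  202 198 201 192]
 [199 197 195 198 199 178 115  68  60  60  61  61  61  62  58  93 172 203
  204 200 201 192]
 [200 198 196 198 200 188 127  68  52  53  55  56  55  57  55  94 175 203
  20
[... 1268 characters left out ...]
4  48  43  42  42  96 174 198
  198 195 197 189]
 [199 194 194 196 191 151  86  45  42  45  46  47  46  40  37  80 165 196
  198 196 196 188]
 [197 197 195 196 189 136  70  43  44  45  46  46  47  41  38  70 153 191
  198 194 196 189]
 [198 195 194 197 187 130  66  42  44  46  47  46  45  44  38  67 142 188
  196 197 195 188]
 [197 196 194 195 188 130  64  43  44  48  45  47  46  44  39  65 142 188
  197 194 195 186]
 [198 195 194 196 187 130  60  41  44  46  47  45  44  44  41  66 143 188
  196 195 196 187]
 [198 196 194 196 186 123  55  42  45  47  46  44  46  44  40  66 143 187
  197 194 195 186]
 [198 194 194 195 186 120  52  41  45  48  47  46  46  44  38  63 136 186
  197 195 195 187]]
```

>>> drive_tool(targets=[0,-1,-4,0,0,0,8,0,0,-3,0,0,0,8,0,0,-1,0,0,0,8,0,0,-1,0,0,0,8,0,0,-1,0,0,0,8,0,0,-1,0,0,0,8,0,0,-1,0,0,0,8,0,0,0,0,0,0,8])

```text
clock: 5.23
eef_pos: [0.4947, 0.0299, 0.1791]
eef_rot: [[-0.0, -0.952, 0.306], [-0.0, 0.306, 0.952], [-1.0, 0.0, -0.0]]
force: [0.2, 0.3, -1.7]
grip_width: 0.0114
```

>>> drive_tool(targets=[0,0,-1,0,0,0,8,0,0,-1,0,0,0,8,0,0,-1,0,0,0,8,0,0,0,0,0,0,8])

```text
clock: 5.57
eef_pos: [0.4947, 0.03, 0.1761]
eef_rot: [[-0.0, -0.952, 0.306], [-0.0, 0.306, 0.952], [-1.0, 0.0, -0.0]]
force: [-0.1, 0.4, 0.5]
grip_width: 0.0113
```

>>> drive_tool(targets=[0,0,-1,0,0,0,8,0,0,-1,0,0,0,8,0,0,-0.5,0,0,0,8,0,0,0,0,0,0,8])

```text
clock: 5.9
eef_pos: [0.4947, 0.0299, 0.1737]
eef_rot: [[-0.0, -0.952, 0.306], [-0.0, 0.306, 0.952], [-1.0, 0.0, -0.0]]
force: [0.1, 0.3, -0.1]
grip_width: 0.0115
```

>>> drive_tool(targets=[0,0,-0.5,0,0,0,8,0,0,-0.5,0,0,0,8,0,0,0,0,0,0,8])

```text
clock: 6.15
eef_pos: [0.4948, 0.03, 0.1727]
eef_rot: [[-0.0, -0.952, 0.306], [-0.0, 0.306, 0.952], [-1.0, 0.0, -0.0]]
force: [-0.5, -0.9, -1.0]
grip_width: 0.0117
```

>>> drive_tool(targets=[0,0,-0.5,0,0,0,8,0,0,-0.5,0,0,0,8,0,0,0,0,0,0,8])

```text
clock: 6.4
eef_pos: [0.4948, 0.03, 0.1717]
eef_rot: [[-0.0, -0.952, 0.306], [-0.0, 0.306, 0.952], [-1.0, 0.0, -0.0]]
force: [0.5, -0.6, -0.3]
grip_width: 0.0111
```

>>> drive_tool(targets=[0,0,-0.5,0,0,0,8,0,0,-0.5,0,0,0,8,0,0,0,0,0,0,8])

```text
clock: 6.65
eef_pos: [0.4947, 0.03, 0.1707]
eef_rot: [[-0.0, -0.952, 0.306], [-0.0, 0.306, 0.952], [-1.0, 0.0, -0.0]]
force: [0.7, 0.1, -0.1]
grip_width: 0.0112
```

>>> drive_tool(targets=[0,0,-0.5,0,0,0,8,0,0,-0.5,0,0,0,8,0,0,-0.5,0,0,0,8,0,0,0,0,0,0,8])

```text
clock: 6.98
eef_pos: [0.4947, 0.03, 0.1692]
eef_rot: [[-0.0, -0.952, 0.306], [-0.0, 0.306, 0.952], [-1.0, 0.0, -0.0]]
force: [-0.2, 0.1, -0.7]
grip_width: 0.0114
```

>>> drive_tool(targets=[0,0,-0.5,0,0,0,8,0,0,-0.5,0,0,0,8,0,0,-0.5,0,0,0,8,0,0,0,0,0,0,8])

```text
clock: 7.32
eef_pos: [0.4947, 0.03, 0.1677]
eef_rot: [[-0.0, -0.952, 0.306], [-0.0, 0.306, 0.952], [-1.0, 0.0, -0.0]]
force: [0.0, -0.5, -0.8]
grip_width: 0.0114
```

Run:
```python
from cell import manip
from h import *
s=manip.sense();d=manip.capture("side");e=manip.capture("scene")
print(s["eef_pos"].round(4),s["force"].round(2),s["torque"].round(3),s["grip_width"])
def px(d,p):
  c=d["extrinsics"]@np.append(p,1);return int(c[0]/c[2]*d["fx"]+d["cx"]),int(c[1]/c[2]*d["fy"]+d["cy"])
o=[]
for D in(d,e):
  u,v=px(D,s["eef_pos"]-[0,0,.06])
  o.append(cv2.resize(D["img"][v-30:v+30,u-30:u+30,::-1],(400,400),interpolation=cv2.INTER_CUBIC))
cv2.imwrite("pics/w5.png",np.hstack(o))
```

```text
[0.4947 0.03   0.1677] [ 0.05 -0.5  -0.84] [-0.073 -0.03  -0.029] 0.011388646919959809
```

View pics/w5.png

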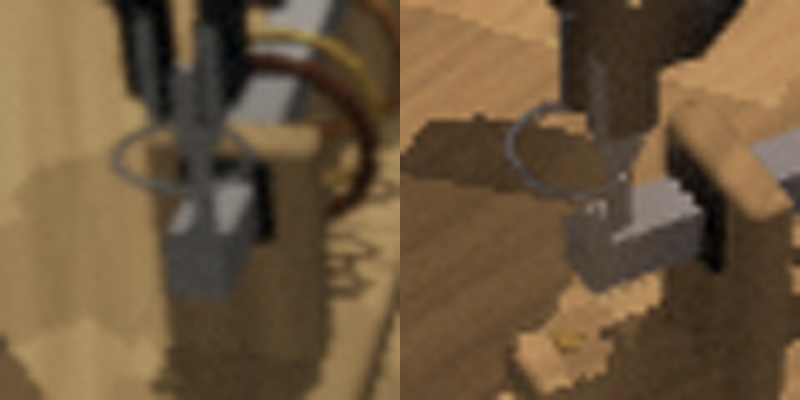

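Both views show the shank entering the bar's top near the end, about 6 mm past contact height and with no force, so the pin has dropped into the hole. I'll continue down gently.

>>> drive_tool(targets=[0,0,-1,0,0,0,8,0,0,-1,0,0,0,8,0,0,-1,0,0,0,8,0,0,-1,0,0,0,8,0,0,0,0,0,0,8])

```text
clock: 7.83
eef_pos: [0.4946, 0.0299, 0.1635]
eef_rot: [[-0.001, -0.952, 0.306], [-0.0, 0.306, 0.952], [-1.0, 0.001, -0.0]]
force: [-0.4, -0.1, -1.9]
grip_width: 0.0115
```

>>> drive_tool(targets=[0,0,-1,0,0,0,8,0,0,-1,0,0,0,8,0,0,-1,0,0,0,8,0,0,-1,0,0,0,8,0,0,0,0,0,0,8])

```text
clock: 8.25
eef_pos: [0.4947, 0.0299, 0.1595]
eef_rot: [[-0.001, -0.952, 0.306], [-0.0, 0.306, 0.952], [-1.0, 0.0, -0.0]]
force: [0.5, 0.6, 0.1]
grip_width: 0.0114
```

>>> drive_tool(targets=[0,0,-1.2,0,0,0,8,0,0,-1.2,0,0,0,8,0,0,-1.2,0,0,0,8,0,0,-1.2,0,0,0,8,0,0,-1.2,0,0,0,8,0,0,-1,0,0,0,8,0,0,0,0,0,0,8])

```text
clock: 8.83
eef_pos: [0.4947, 0.0299, 0.1525]
eef_rot: [[-0.001, -0.952, 0.306], [-0.0, 0.306, 0.952], [-1.0, 0.0, -0.0]]
force: [0.3, 0.7, -0.9]
grip_width: 0.0113
```

>>> drive_tool(targets=[0,0,-1.2,0,0,0,8,0,0,-1.2,0,0,0,8,0,0,-1.2,0,0,0,8,0,0,-1.2,0,0,0,8,0,0,-1.2,0,0,0,8,0,0,-1,0,0,0,8,0,0,0,0,0,0,8])

```text
clock: 9.42
eef_pos: [0.4947, 0.03, 0.1455]
eef_rot: [[-0.001, -0.952, 0.306], [-0.0, 0.306, 0.952], [-1.0, 0.0, -0.0]]
force: [0.4, 0.0, -0.7]
grip_width: 0.0116
```

>>> drive_tool(targets=[0,0,-1,0,0,0,8,0,0,-1,0,0,0,8,0,0,-1,0,0,0,8,0,0,-1,0,0,0,8,0,0,0,0,0,0,8])

```text
clock: 9.83
eef_pos: [0.4947, 0.0299, 0.1416]
eef_rot: [[-0.0, -0.952, 0.306], [-0.0, 0.306, 0.952], [-1.0, 0.0, -0.0]]
force: [0.2, -0.1, -0.3]
grip_width: 0.0113
```

>>> drive_tool(targets=[0,0,-1,0,0,0,8,0,0,-1,0,0,0,8,0,0,-1,0,0,0,8,0,0,-1,0,0,0,8,0,0,0,0,0,0,8])

```text
clock: 10.25
eef_pos: [0.4947, 0.0299, 0.1376]
eef_rot: [[-0.0, -0.952, 0.306], [-0.0, 0.306, 0.952], [-1.0, 0.0, -0.0]]
force: [0.2, -0.3, -0.9]
grip_width: 0.0113
```

>>> drive_tool(targets=[0,0,-0.7,0,0,0,8,0,0,-0.7,0,0,0,8,0,0,0,0,0,0,8])

```text
clock: 10.5
eef_pos: [0.4947, 0.03, 0.1363]
eef_rot: [[-0.0, -0.952, 0.306], [-0.0, 0.306, 0.952], [-1.0, 0.0, -0.0]]
force: [-0.1, -0.5, -0.5]
grip_width: 0.0112
```

>>> drive_tool(targets=[0,0,-0.5,0,0,0,8,0,0,0,0,0,0,8])

```text
clock: 10.67
eef_pos: [0.4948, 0.03, 0.1359]
eef_rot: [[-0.0, -0.952, 0.306], [-0.0, 0.306, 0.952], [-1.0, 0.0, -0.0]]
force: [0.2, -0.0, -0.4]
grip_width: 0.0113
```

>>> drive_tool(targets=[0,0,-0.5,0,0,0,8,0,0,0,0,0,0,8])

```text
clock: 10.83
eef_pos: [0.4949, 0.03, 0.1355]
eef_rot: [[0.0, -0.952, 0.306], [0.0, 0.306, 0.952], [-1.0, -0.0, 0.0]]
force: [0.4, 0.1, -1.7]
grip_width: 0.0112
```

>>> drive_tool(targets=[0,0,-0.5,0,0,0,8,0,0,0,0,0,0,8])

```text
clock: 11.0
eef_pos: [0.4949, 0.03, 0.1354]
eef_rot: [[0.0, -0.952, 0.306], [-0.0, 0.306, 0.952], [-1.0, -0.0, 0.0]]
force: [-2.1, 0.5, 2.8]
grip_width: 0.0114
```

>>> drive_tool(targets=[0,0,-0.5,0,0,0,8,0,0,0,0,0,0,8])

```text
clock: 11.17
eef_pos: [0.4949, 0.03, 0.1353]
eef_rot: [[0.001, -0.952, 0.306], [-0.0, 0.306, 0.952], [-1.0, -0.001, 0.0]]
force: [-2.3, 0.6, 6.1]
grip_width: 0.0116
```

The collar is seated: contact at 0.1354, exactly where predicted. Now I'll release, rise and look.

>>> drive_tool(targets=[0,0,0.5,0,0,0,8,0,0,0,0,0,0,20,0,0,0,0,0,0,34,0,0,0,0,0,0,34,0,0,4,0,0,0,34,0,0,8,0,0,0,34,0,0,0,0,0,0,34,0,0,0,0,0,0,34])

```text
clock: 11.83
eef_pos: [0.4953, 0.0302, 0.1477]
eef_rot: [[0.002, -0.952, 0.306], [0.001, 0.306, 0.952], [-1.0, -0.001, 0.001]]
force: [-0.2, -0.1, 0.2]
grip_width: 0.0339
```

Run:
```python
from cell import manip
import pickle
from h import *
s=manip.sense();d=manip.capture("wrist");e=manip.capture("scene");pickle.dump((s,d,e),open("w6.pkl","wb"))
print(s["clock"],s["eef_pos"].round(4),s["force"].round(2),s["grip_width"])
def px(d,p):
  c=d["extrinsics"]@np.append(p,1);return int(c[0]/c[2]*d["fx"]+d["cx"]),int(c[1]/c[2]*d["fy"]+d["cy"])
u,v=px(e,[.495,.03,.11])
cv2.imwrite("pics/w6.png",np.hstack([cv2.resize(d["img"][120:300,160:350,::-1],(422,400),interpolation=cv2.INTER_CUBIC),cv2.resize(e["img"][v-30:v+30,u-28:u+28,::-1],(373,400),interpolation=cv2.INTER_CUBIC)]))
```

```text
11.8333 [0.4953 0.0302 0.1477] [-0.15 -0.11  0.25] 0.033892185946073586
```

View pics/w6.png

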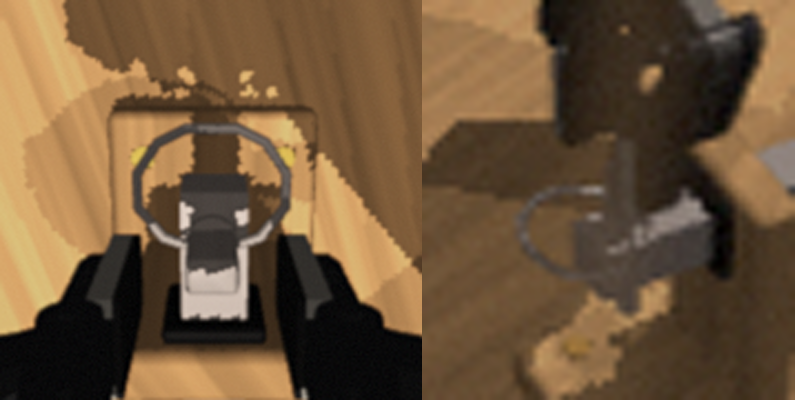

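The pin stands with its collar on the bar, tip showing underneath, and the ring is level around (212,190), beyond the bar's end. Next I'll measure the head and ring relative to the tool.

Run:
```python
import pickle
from h import *
s,d,e=pickle.load(open("w6.pkl","rb"));T=wristT(d,s);R=s["eef_rot"]
o=[];r=[]
for v in range(120,290):
  for u in range(190,320):
    p=bydepth(d,u,v,T);q=p-s["eef_pos"];t=[-(q@R[:,1]),q@R[:,2],p[2]]
    if abs(t[0])<.009 and abs(t[1])<.02 and .121<p[2]<.13:o.append(t)
    if abs(t[0])<.026 and -.055<t[1]<-.008 and .101<p[2]<.125:r.append(t)
o=np.array(o);print("head",len(o),o.min(0).round(4),o.max(0).round(4),np.median(o,0).round(4))
r=np.array(r);print("ring",len(r),r.min(0).round(4),r.max(0).round(4))
for lo in np.arange(-.05,-.008,.006):
  m=r[(r[:,1]>=lo)&(r[:,1]<lo+.006)]
  if len(m):print(lo.round(3),len(m),np.median(m[:,2]).round(4),np.abs(m[:,0]).max().round(4))
```

```text
head 446 [-0.0066 -0.0032  0.121 ] [0.0068 0.007  0.1285] [-0.0002  0.0008  0.1262]
ring 640 [-0.0224 -0.0343  0.101 ] [ 0.0226 -0.0081  0.1088]
-0.038 131 0.107 0.0113
-0.032 178 0.1071 0.0182
-0.026 103 0.1069 0.022
-0.02 92 0.1068 0.0223
-0.014 136 0.1063 0.0226
```

>>> drive_tool(targets=[-2.7,-8.4,0,0,0,0,32,-2.7,-8.3,0,0,0,0,32,0,0,-6,0,0,0,32,0,0,-5,0,0,0,32,0,0,-2,0,0,0,32,0,0,-2,0,0,0,32,0,0,-2,0,0,0,32,0,0,0,0,0,0,32])

```text
clock: 12.6
eef_pos: [0.4892, 0.0134, 0.1294]
eef_rot: [[-0.001, -0.952, 0.306], [-0.0, 0.306, 0.952], [-1.0, 0.001, -0.001]]
force: [0.4, 0.4, -0.3]
grip_width: 0.0317
```

>>> drive_tool(targets=[0,0,-2,0,0,0,32,0,0,-2,0,0,0,32,0,0,-2,0,0,0,32,0,0,-2,0,0,0,32,0,0,-2,0,0,0,32,0,0,0,0,0,0,32])

```text
clock: 13.1
eef_pos: [0.49, 0.0135, 0.1205]
eef_rot: [[0.002, -0.952, 0.306], [0.0, 0.306, 0.952], [-1.0, -0.001, 0.001]]
force: [-1.7, -0.3, 3.8]
grip_width: 0.0319
```

>>> drive_tool(targets=[0,0,-2,0,0,0,32,0,0,-2,0,0,0,32,0,0,-2,0,0,0,32,0,0,0,0,0,0,32])

```text
clock: 13.43
eef_pos: [0.4902, 0.0134, 0.1145]
eef_rot: [[0.002, -0.952, 0.305], [0.0, 0.305, 0.952], [-1.0, -0.002, 0.001]]
force: [-0.4, -1.7, 3.7]
grip_width: 0.0323
```

>>> drive_tool(targets=[0,0,-2,0,0,0,32,0,0,-2,0,0,0,32,0,0,-2,0,0,0,32,0,0,-2,0,0,0,32,0,0,0,0,0,0,32])

```text
clock: 13.85
eef_pos: [0.4892, 0.0131, 0.1055]
eef_rot: [[-0.001, -0.952, 0.306], [-0.0, 0.306, 0.952], [-1.0, 0.0, -0.0]]
force: [0.5, -1.2, 2.0]
grip_width: 0.032
```

Run:
```python
from cell import manip
import pickle
from h import *
s=manip.sense();d=manip.capture("side");e=manip.capture("scene")
print(s["clock"],s["eef_pos"].round(4),s["force"].round(2))
def px(d,p):
  c=d["extrinsics"]@np.append(p,1);return int(c[0]/c[2]*d["fx"]+d["cx"]),int(c[1]/c[2]*d["fy"]+d["cy"])
o=[]
for D in(d,e):
  u,v=px(D,[.493,.02,.1])
  o.append(cv2.resize(D["img"][v-30:v+30,u-30:u+30,::-1],(400,400),interpolation=cv2.INTER_CUBIC))
cv2.imwrite("pics/w7.png",np.hstack(o))
```

```text
13.85 [0.4892 0.0131 0.1055] [ 0.51 -1.22  1.96]
```

View pics/w7.png

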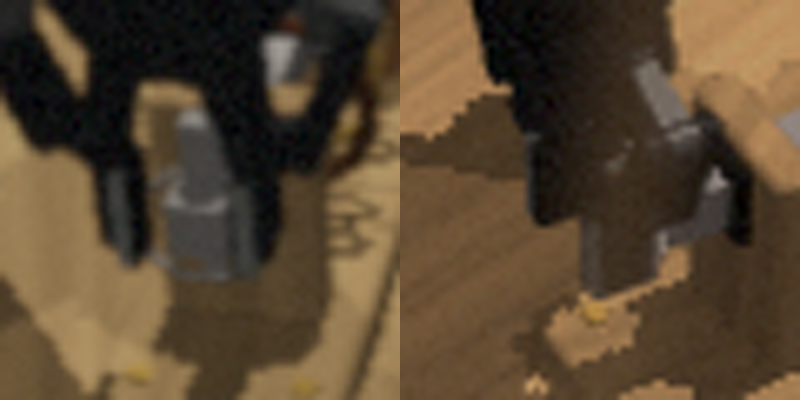

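The ring is swung round the bar's end and the pin is still seated. Now I'll push it along the bar onto its stop.

>>> drive_tool(targets=[0.3,1,0,0,0,0,32,0.3,1,0,0,0,0,32,0.3,1,0,0,0,0,32,0,0,0,0,0,0,32])

```text
clock: 14.28
eef_pos: [0.4894, 0.016, 0.1053]
eef_rot: [[-0.002, -0.952, 0.306], [-0.001, 0.306, 0.952], [-1.0, 0.002, -0.001]]
force: [-1.5, -3.7, -0.8]
grip_width: 0.0323
```

>>> drive_tool(targets=[0.3,1,0,0,0,0,32,0,0,0,0,0,0,32])

```text
clock: 14.45
eef_pos: [0.4897, 0.017, 0.1053]
eef_rot: [[-0.002, -0.952, 0.306], [-0.001, 0.306, 0.952], [-1.0, 0.002, -0.001]]
force: [-1.1, -3.4, -1.9]
grip_width: 0.0318
```

>>> drive_tool(targets=[0.3,0.7,0,0,0,0,32,0,0,0,0,0,0,32])

```text
clock: 14.62
eef_pos: [0.4901, 0.0178, 0.1055]
eef_rot: [[-0.002, -0.952, 0.306], [-0.0, 0.306, 0.952], [-1.0, 0.002, -0.001]]
force: [-1.5, -4.3, -1.1]
grip_width: 0.0321
```

>>> drive_tool(targets=[0.2,0.6,0,0,0,0,32,0,0,0,0,0,0,32])

```text
clock: 14.78
eef_pos: [0.4905, 0.0185, 0.1056]
eef_rot: [[-0.001, -0.952, 0.306], [-0.0, 0.306, 0.952], [-1.0, 0.001, -0.001]]
force: [-2.1, -3.8, -1.1]
grip_width: 0.032
```

>>> drive_tool(targets=[0.2,0.6,0,0,0,0,32,0,0,0,0,0,0,32])

```text
clock: 14.95
eef_pos: [0.4909, 0.0192, 0.1057]
eef_rot: [[-0.001, -0.952, 0.306], [-0.0, 0.306, 0.952], [-1.0, 0.001, -0.0]]
force: [-2.8, -4.1, -1.8]
grip_width: 0.0319
```

>>> drive_tool(targets=[0.2,0.6,0,0,0,0,32,0,0,0,0,0,0,32])

```text
clock: 15.12
eef_pos: [0.4913, 0.0198, 0.1058]
eef_rot: [[-0.001, -0.952, 0.306], [-0.0, 0.306, 0.952], [-1.0, 0.001, -0.0]]
force: [-2.6, -3.7, -2.0]
grip_width: 0.0322
```

>>> drive_tool(targets=[0.2,0.6,0,0,0,0,32,0,0,0,0,0,0,32])

```text
clock: 15.28
eef_pos: [0.4912, 0.02, 0.1057]
eef_rot: [[-0.001, -0.952, 0.306], [-0.001, 0.306, 0.952], [-1.0, 0.001, -0.001]]
force: [-2.8, -5.6, -2.2]
grip_width: 0.0321
```

Run:
```python
from cell import manip
import pickle
from h import *
s=manip.sense();d=manip.capture("wrist");pickle.dump((s,d),open("w8.pkl","wb"))
print(s["clock"],s["eef_pos"].round(4),s["force"].round(2))
T=wristT(d,s);R=s["eef_rot"];c=np.array([.4957,.0316,0])
o=[]
for v in range(100,384):
  for u in range(150,360):
    p=bydepth(d,u,v,T);q=p-c;t=[-(q@R[:,1]),q@R[:,2],p[2]]
    if abs(t[0])<.009 and abs(t[1])<.012 and .118<p[2]<.14:o.append(t)
o=np.array(o);print(len(o),o.min(0).round(4),o.max(0).round(4),np.median(o,0).round(4))
```

```text
15.2833 [0.4912 0.02   0.1057] [-2.82 -5.6  -2.19]
791 [-0.0074 -0.0049  0.118 ] [0.0066 0.0037 0.128 ] [-0.0004 -0.003   0.1259]
```

The tool has stopped advancing and the force is rising, so the ring is at its stop; the head is still at home height. One more light nudge, then I'll back off along -y and rise.

>>> drive_tool(targets=[0.2,0.6,0,0,0,0,32,0,0,0,0,0,0,32])

```text
clock: 15.5
eef_pos: [0.4912, 0.0202, 0.1057]
eef_rot: [[-0.002, -0.952, 0.306], [-0.001, 0.306, 0.952], [-1.0, 0.001, -0.002]]
force: [-1.6, -6.2, -1.8]
grip_width: 0.032
```

>>> drive_tool(targets=[-0.6,-2,0,0,0,0,32,-3,-9,0,0,0,0,32,-7,-22,0,0,0,0,34,-9,-28,0,0,0,0,34,-9,-28,10,0,0,0,34,0,-10,30,0,0,0,34,0,0,30,0,0,0,34,0,0,0,0,0,0,34])

```text
clock: 16.17
eef_pos: [0.4686, -0.0785, 0.1826]
eef_rot: [[0.017, -0.952, 0.306], [0.001, 0.306, 0.952], [-1.0, -0.016, 0.006]]
force: [0.8, 0.4, 0.3]
grip_width: 0.034
```

Run:
```python
from cell import manip
import pickle
from h import *
s=manip.sense();d=manip.capture("side");e=manip.capture("scene");w=manip.capture("wrist")
pickle.dump((s,w,d,e),open("w9.pkl","wb"))
print(s["clock"],s["eef_pos"].round(4),s["force"].round(2))
def px(d,p):
  c=d["extrinsics"]@np.append(p,1);return int(c[0]/c[2]*d["fx"]+d["cx"]),int(c[1]/c[2]*d["fy"]+d["cy"])
o=[]
for D in(d,e):
  u,v=px(D,[.493,.025,.1]);print(u,v)
  o.append(cv2.resize(D["img"][v-30:v+30,u-30:u+30,::-1],(400,400),interpolation=cv2.INTER_CUBIC))
cv2.imwrite("pics/w9.png",np.hstack(o))
for n,D,T in(("side",d,None),("scene",e,None),("wrist",w,wristT(w,s))):
  h=[];r=[]
  R=np.array([[.952,-.306],[.306,.952]])
  for v in range(384):
    for u in range(512):
      p=bydepth(D,u,v,T);t=R@(p[:2]-[.4957,.0316])
      if abs(t[0])<.01 and abs(t[1])<.012 and .12<p[2]<.132:h.append([*t,p[2]])
      if .013<abs(t[0])<.026 and abs(t[1])<.03 and .06<p[2]<.112:r.append([*t,p[2]])
  for a,x in(("head",h),("ringside",r)):
    if x: x=np.array(x);print(n,a,len(x),x.min(0).round(4),x.max(0).round(4),np.median(x,0).round(4))
```

```text
16.1667 [ 0.4686 -0.0785  0.1826] [0.79 0.41 0.25]
218 155
256 149
side head 2 [ 0.004  -0.002   0.1203] [4.400e-03 1.000e-04 1.215e-01] [ 0.0042 -0.0009  0.1209]
side ringside 28 [-0.0241 -0.0057  0.0726] [0.0182 0.0277 0.1   ] [-0.002  -0.0031  0.0869]
scene head 29 [-0.0065 -0.0028  0.1211] [0.0095 0.006  0.129 ] [ 0.0031 -0.      0.1259]
scene ringside 39 [-0.0192 -0.0043  0.0741] [0.0239 0.0299 0.1056] [0.0159 0.0015 0.094 ]
wrist ringside 63 [-0.0147 -0.0134  0.0782] [ 0.0248 -0.0019  0.1027] [ 0.0177 -0.0041  0.0846]
```

View pics/w9.png

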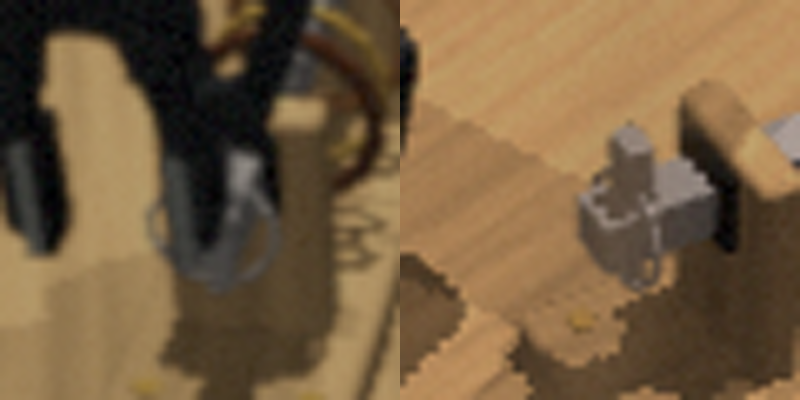

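The scene view shows the ring hanging round the bar under its end, and the pin upright with its head top at 126 mm. I'll move clear and check the ring's slope before handing in.

>>> drive_tool(targets=[-20,-20,30,0,0,0,34,-40,-20,30,0,0,0,34,-40,-20,30,0,0,0,34,-40,0,0,0,0,0,34,0,0,0,0,0,0,34,0,0,0,0,0,0,34])

```text
clock: 16.82
eef_pos: [0.3399, -0.1289, 0.2521]
eef_rot: [[0.001, -0.952, 0.306], [0.001, 0.306, 0.952], [-1.0, -0.001, 0.001]]
force: [0.1, 0.7, -0.6]
grip_width: 0.0338
```

Run:
```python
from cell import manip
import pickle
from h import *
s0,w,_,_=pickle.load(open("w9.pkl","rb"))
s=manip.sense();d=manip.capture("side");e=manip.capture("scene")
print(s["clock"],s["eef_pos"].round(3),s["force"].round(2))
R=np.array([[.952,-.306],[.306,.952]])
for n,D,T in(("side",d,None),("scene",e,None),("wrist",w,wristT(w,s0))):
  h=[];r=[];b=[]
  for v in range(384):
    for u in range(512):
      p=bydepth(D,u,v,T);t=R@(p[:2]-[.4957,.0316]);x=[*t,p[2]]
      if abs(t[0])<.01 and abs(t[1])<.012 and .117<p[2]<.132:h.append(x)
      if .013<abs(t[0])<.026 and -.022<t[1]<.004 and .068<p[2]<.108:r.append(x)
      if abs(t[0])<.012 and -.03<t[1]<.006 and .055<p[2]<.0785:b.append(x)
  for a,x in(("head",h),("ringside",r),("ringbottom",b)):
    if len(x)>2:
      x=np.array(x);m=np.median(x,0);print(n,a,len(x),x.min(0).round(4),x.max(0).round(4),m.round(4))
      if a=="ringside":print("  angle est from hinge(0,.105):",np.percentile(np.arctan2(.105-x[:,2],-x[:,1])[x[:,2]<.095],[20,50,80]).round(2),"slope fit",np.polyfit(x[:,2],x[:,1],1).round(3))
```

```text
16.8167 [ 0.34  -0.129  0.252] [ 0.12  0.7  -0.61]
side head 35 [-0.0094 -0.0073  0.1173] [0.0044 0.0055 0.1264] [-0.0017 -0.0033  0.1244]
side ringside 34 [-0.0241 -0.0137  0.0726] [0.0184 0.     0.1028] [-0.0157 -0.0033  0.0895]
  angle est from hinge(0,.105): [1.28 1.38 1.44] slope fit [ 0.121 -0.015]
side ringbottom 20 [-0.0102 -0.0073  0.0629] [0.0106 0.0058 0.0779] [ 0.0001 -0.005   0.0701]
scene head 39 [-0.0059 -0.0034  0.1171] [0.0095 0.0065 0.129 ] [ 0.0036 -0.0004  0.1252]
scene ringside 23 [-0.0183 -0.0086  0.0749] [0.025  0.0022 0.104 ] [ 0.0177 -0.0007  0.0949]
  angle est from hinge(0,.105): [1.42 1.44 1.52] slope fit [ 0.193 -0.019]
scene ringbottom 12 [ 0.0017 -0.005   0.0647] [0.0115 0.004  0.0748] [ 0.0053 -0.0011  0.0714]
wrist ringside 63 [-0.0147 -0.0134  0.0782] [ 0.0248 -0.0019  0.1027] [ 0.0177 -0.0041  0.0846]
  angle est from hinge(0,.105): [1.36 1.39 1.41] slope fit [-0.48   0.035]
wrist ringbottom 11 [-0.0076 -0.0041  0.068 ] [ 0.0071 -0.0007  0.0766] [ 0.0041 -0.0023  0.0694]
```

```bash
python3 -c "
from cell import manip
print(manip.finish_job())"
```

```text
the job is handed in; nothing more can be done
None
```

The linchpin is home in the bar's free end with its ring swung down under the bar, and the job was handed in after about 17 s of robot time. No verdict was reported.

- **What I did:** I took the pin out of the block and held it upright with its ring towards the free end. It went into the hole on the first descent, without pressing on the bar. Contact came at the predicted seated height with about 6 N. I let go, then pushed the ring down and round the bar's end with the straddling fingers until it stopped at about 6.5 N, and moved clear.
- **Last checks:**
  - The head top reads 125–126 mm; 126 mm is expected when seated.
  - The ring's lowest edge reads 69–71 mm, below the bar's underside at 80 mm.
  - The median ring angle reads 1.38, 1.44 and 1.39 rad from the three cameras; the stop is 1.413 rad.
  - The gripper is clear of everything and reads under 1 N.
- **Weak or disagreeing checks:**
  - The ring angles come from few, noisy depth points, and the lower part of the side camera's spread (1.28) is under the 1.3 rad limit.
  - Direct slope fits of the ring wires disagreed between cameras, so I relied on the angles and the stall against the stop.
  - During the ring push the fingers went about 3.5 mm further than I had worked out, probably play of the pin in its hole and error in its measured position.
  - I did not separately check that the other objects stayed where they were.

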